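# Refit the heater tube of the tissue flotation bath

## Robot

A 6-joint arm with a two-finger parallel gripper is mounted at the origin on the work surface. World frame = base frame: x ahead of the robot, y to its left, z up, the work surface at z = 0. Lengths are in mm, angles in rad, forces in N, time in s.
With the tool pointing down it reaches from about 300 to 875 mm from the base axis. Payload 4.2 kg.
Tool frame: the origin (TCP) lies at the very end of the fingers, on their centre line; the grasp point (between the pads) lies 19 mm behind it; x points along the fingers, y is the direction in which the jaws open and shut, and the axes are right-handed (so a half turn about x gives the same grasp; the last joint's range is limited). The gripper opens to 85 mm and grips with 20 to 120 N. Pads are 22 mm wide; open, the fingers measure 114 mm over their backs; the gripper's body (76 mm by 85 mm) begins 54 mm behind the grasp point. The pads swing forward as they close: fully open they stand 13 mm farther back than shut.
Start: joints at [-1.208, 0.32, 1.565, -0, 1.257, -0.02], TCP at [214.777, -533.397, 231.338] pointing down, gripper open.
Joint ranges: [-3.11, 3.11], [-0.84, 2.01], [0.21, 2.61], [-1.34, 4.49], [0.05, 2.63], [-2.56, 2.56]. Speed limits (rad/s): [2.57, 2.57, 3.14, 3.14, 3.14, 3.14].

## Interface

Orientations are given as a unit quaternion [w, x, y, z].
In Python, from cell import manip gives the robot as it stands.
- The arm moves only by the shell command python3 -m crank 'ROWS' [FORCE]. ROWS is JSON, a list of rows, each a list of 7 numbers: the shift along the world's x, y, z in cm, then the turn, a rotation vector about the world's x, y, z in rad, then the opening in per cent of the stroke, from 0 (shut) to 100 (fully open). In form: [[dx, dy, dz, ax, ay, az, gripper], ...]. A call has 1 to 20 rows; each row shifts and turns the commanded pose from where the row before left it; what a row does not reach is not made up. A row lasts 1/10 s, in which the tool goes at most 50 mm and 8.59 degrees, less where a joint would pass 70% of its speed; a pose out of reach is approached as far as the arm can. A call is refused whole if a number of a shift passes 5 or a number of a turn 0.15, either way. A call with a gripper value outside its range is refused whole. The fingers move at their own pace and stop on an object; FORCE is the grip in N (left out, the last holds). Time passes only in rows, so rows that do not move let the fingers close. It gives the time, the measured TCP pose, the force and the opening at its end, in the units of the state.
- manip.get_state(): the state, without advancing time (a new reading comes with each control period).
- manip.capture(name): name is "side" or "top" or "wrist"; returns a dict with "frame" (420x560x3 uint8, red, green, blue), "range_z" (420x560 float32, mm along the optical axis (not along the pixel's ray), 0 where there is no reading), "K" (3x3 intrinsics, pixels), "R" (3x3) and "t" (3): a world point X has camera coordinates R X + t. Camera axes: x right, y down, z forward; pixel columns grow to the right and rows downward; lengths in mm; the calibration is good to about 2 mm. A picture is of the moment at which its call begins.
- manip.sign_off(): hands the job in, once; it reports no verdict.
Trained networks look in the newest picture that a camera, given by its name, has taken for a name from the list of things; names that differ only in an ending like _2 or _b are one class to them, and where a whole thing is asked for, a point or a joint stands for the part that bears it (a point fixed in the world has none). Each returns a list of dicts, best first, with "conf" (0 to 1); they miss things now and then, are a little off and sometimes report something else, mostly with a low value. They report only what shows in the picture. A call takes as long as a camera call.
- manip.look_for(camera, thing): "rect" ([left, top, width, height] as shares, 0 to 1, of the picture: columns of its width, rows of its height, round what is visible of it).
- manip.outline_of(camera, thing): "mask" (420x560 bool, what is visible of it) and "rect" ([left, top, width, height] as shares, 0 to 1, of the picture: columns of its width, rows of its height, round what is visible of it).
The state is a dict: "time": time; "q": joint angles; "dq": joint speeds; "joint_torque": joint torques, N m; "ee_pos": TCP position; "tool_rot": TCP orientation; "contact_force": force on the tool from outside, world axes, zero at the start; "torque": the same for the moment, N m; "grip_width": finger opening in mm.
Only numpy, scipy, OpenCV 4.12 (cv2) and the standard library are available. Lean on these libraries where they do the work, as an engineer would, in place of code of your own. Each camera call takes 0.05 s, during which the arm holds its last target.

## Task

Take the steel heater tube out of its grey storage holder and slide it, plain steel nose first, into the round well in the side of the flotation bath until the dark band around the tube sits right at the mouth of the well, then let go. In the holder only the tube's middle can be gripped, which is too far forward for the full depth, so you will have to change grip towards its tail; the aluminium V-rest is there to lay it on. Leave the beaker, the slide box and the brush where they are.

Things in the scene. Friction and masses are not known exactly. Their poses are not given: they have to be found in the camera images.
- heater: Loose heater tube, 0.14 to 0.28 kg: steel barrel 24 mm in diameter, 160 mm long, then a thinner black tail 19 mm in diameter, 30 mm long; dark band 8 mm wide round the barrel. Origin on the axis at the band's centre, x along the axis to the nose. Nose end at x +95 mm (edge tapers over 4 mm), barrel ends at x -65, tail ends at x -95, centre of mass near x +13. Roll about x does not matter.
- holder: Fixed grey holder 220 x 50 x 58 mm; origin centre of underside, x lengthwise. The tube lies in it along x, axis 40 mm above the bench, band's centre within 2 mm of the origin, nose to +x. Close slots, open on top, walls up to 58 mm, hide its ends; it is bare and can be gripped from above only from x -13 to +53 mm (6 mm base plate below). Lift the tube straight up.
- rest: Fixed aluminium V-rest. Base 120 x 60 x 8 mm, origin centre of its underside, x along its V grooves. Two V supports, each 14 mm long, at x +40 and x -40 mm, tops at 58 mm, 46 mm wide across the top. The 24 mm barrel settles in them along x with its axis 55 mm above the bench. The space between and beyond the supports is free.
- bath: Fixed cream tissue flotation bath, 340 mm (x) by 320 mm (y), 97 mm high, a glass dish on top (rim at 142 mm), a raised back with panel along its -x side (150 mm high). Origin at the centre of its underside, z up. The heater well opens in the middle of its +y side.
- well_mouth (a point): Centre of the well's mouth, 55 mm above the bench, at the rim of a steel sleeve standing 20 mm out from the bath's +y side; axes as the bath's: the tube goes in along -y. Level bore 28 mm in diameter, 160 mm deep, flared over its first 10 mm to 40 mm at the mouth (outside 48 mm). Nothing stops the tube at the mark; let go there, it stays, sagging 2 to 3 mm.
- beaker: Bystander: empty glass beaker, 72 mm in diameter, 95 mm high, loose. Origin at the centre of its underside.
- slide_box: Bystander: white plastic slide box, 85 x 110 x 36 mm, loose. Origin at the centre of its underside.
- brush: Bystander: brush with wooden handle, 180 mm long, lying on the bench, loose.
- nose (a point): Centre of the flat end face of the tube's nose, on the axis, 95 mm from the band's centre; axes as the tube's.

How it is judged:
By the outcome, as a careful person would: the job done as asked, in the order asked, and still so for the second after the job is handed in, with the robot touching nothing.
It also fails if it takes over 58 s, if anything falls off the work surface, if the arm or the gripper's body presses on something with over 40 N, if the wrist force passes 120 N, or if a joint passes its speed limit or range.

## Working session

There is one attempt and no reset: what is moved stays moved. The work goes in short steps, Python scripts to look and compute and a shell command to move; the robot and the scene stay as the last step left them, time stands still between calls to the robot, and variables do not carry over. Pictures are saved under pics/ and viewed, and the job is handed in when it is done.

```bash
ls; mkdir -p pics
python3 - <<'E'
from cell import manip
import cv2,numpy as np
print(manip.get_state())
for c in ["side","top","wrist"]:
    d=manip.capture(c); cv2.imwrite(f"pics/{c}0.png",d["frame"][:,:,::-1]); np.savez(f"{c}0.npz",**d)
    print(c,d["K"].tolist(),d["R"].round(3).tolist(),d["t"].round(1).tolist())
    for th in ["heater","holder","rest","bath","beaker","slide_box","brush"]:
        r=manip.look_for(c,th)
        print(th,[( [round(v,3) for v in x["rect"]],round(x["conf"],2)) for x in r[:2]])
E
```

```text
pics
{'time': 0.0, 'q': array([-1.20797779e+00,  3.20307623e-01,  1.56570183e+00,  3.00876434e-05,
        1.25740003e+00, -1.99934991e-02]), 'dq': array([-3.62494366e-04,  2.95564277e-04, -9.14705343e-04, -3.60495850e-04,
       -5.02484494e-05,  7.26295240e-04]), 'joint_torque': array([ 2.16687381e-04, -4.15523207e+01, -2.34163463e+01, -1.18382486e-04,
        8.33132275e-03,  2.08500046e-05]), 'ee_pos': array([ 214.61952596, -532.91922867,  230.46438273]), 'tool_rot': array([-0.13388165, -0.69409414, -0.13515096,  0.69429334]), 'contact_force': array([0.1134725 , 1.06217881, 0.14820571]), 'torque': array([ 0.03983511, -0.07134063, -0.03760932]), 'grip_width': 85.06454405154852}
side [[536.5677460068506, 0.0, 283.659159531515], [0.0, 536.5677460068506, 216.6699375358497], [0.0, 0.0, 1.0]] [[-0.962, -0.273, -0.001], [-0.201, 0.708, -0.677], [0.186, -0.651, -0.736]] [611.7, 177.5, 1431.0]
heater [([0.444, 0.764, 0.136, 0.049], 0.92)]
holder [([0.427, 0.743, 0.168, 0.117], 0.83)]
rest [([0.502, 0.649, 0.09, 0.089], 0.98)]
bath [([0.502, 0.236, 0.226, 0.268], 0.59)]
beaker [([0.399, 0.
[... 292 characters left out ...]
01], [-0.997, 0.03, -0.077], [0.077, 0.008, -0.997]] [36.1, 641.8, 1273.8]
heater [([0.254, 0.516, 0.021, 0.175], 0.83)]
holder [([0.249, 0.5, 0.048, 0.209], 0.74)]
rest [([0.352, 0.558, 0.049, 0.108], 0.87)]
bath [([0.6, 0.422, 0.28, 0.354], 0.58)]
beaker [([0.481, 0.315, 0.06, 0.079], 0.56)]
slide_box [([0.389, 0.297, 0.038, 0.166], 0.25)]
brush [([0.388, 0.293, 0.04, 0.175], 0.94)]
wrist [[304.9371438275265, 0.0, 279.680446707187], [0.0, 304.9371438275265, 210.60894592137092], [0.0, 0.0, 1.0]] [[0.372, -0.928, -0.0], [-0.88, -0.353, 0.318], [-0.296, -0.118, -0.948]] [-575.8, -41.5, 380.9]
heater []
holder []
rest []
bath [([0.354, 0.0, 0.167, 0.081], 0.94)]
beaker []
slide_box []
brush []
```

View pics/top0.png

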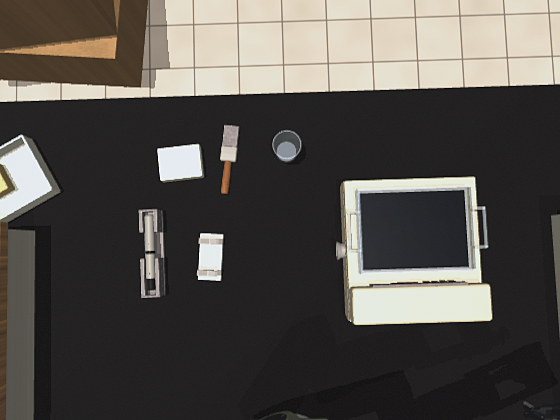

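View pics/side0.png

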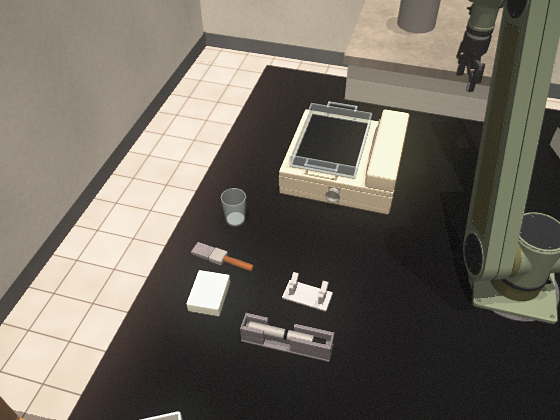

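Run:
```python
import cv2
a=cv2.imread("pics/top0.png")[200:310,130:250]; cv2.imwrite("pics/topz.png",cv2.resize(a,None,fx=5,fy=5,interpolation=2))
```

```text
(no output)
```

View pics/topz.png

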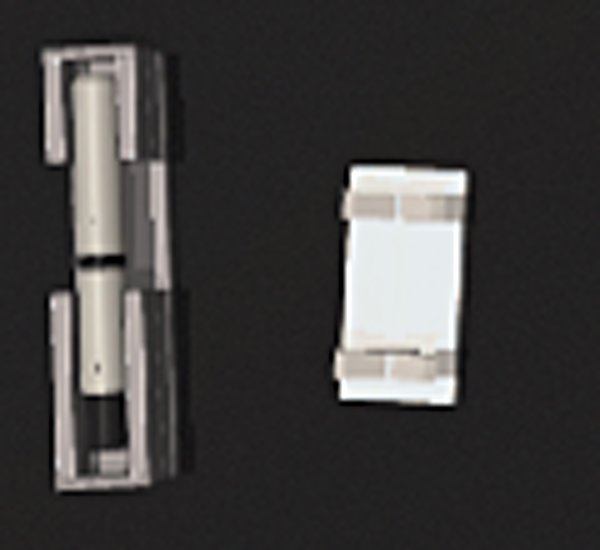

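```bash
cat > h.py <<'E'
import numpy as np
from scipy.spatial.transform import Rotation as Rn
def px2z(d,u,v,z):
    K,R,t=d["K"],d["R"],d["t"]; r=R.T@np.linalg.solve(K,[u,v,1.]); c=-R.T@t
    return c+r*(z-c[2])/r[2]
def cloud(d):
    Z=d["range_z"]; v,u=np.mgrid[:Z.shape[0],:Z.shape[1]]
    P=np.stack([u,v,np.ones_like(u)],-1)@np.linalg.inv(d["K"]).T*Z[...,None]
    return (P-d["t"])@d["R"]
def rot(q): return Rn.from_quat([q[1],q[2],q[3],q[0]]).as_matrix()
def proj(d,X):
    c=d["K"]@(d["R"]@np.asarray(X,float)+d["t"]); return c[:2]/c[2]
E
python3 - <<'E'
from h import *
d=np.load("top0.npz"); s=np.load("side0.npz")
f=lambda x,y:(130+x/5-.4,200+y/5-.4)
for n,p,z in [("hc",(42,48),58),("hc",(135,45),58),("hc",(150,485),58),("hc",(57,490),58),("band",(101,261),52),("nose",(95,72),48),("barrelend",(99,393),50),
 ("rest",(350,167),8),("rest",(468,168),8),("rest",(457,403),8),("rest",(340,400),8),("sup",(341,205),58),("sup",(335,365),58),("vee",(397,205),40),("vee",(387,367),40)]:
    print(n,px2z(d,*f(*p),z).round(1))
for n,p,z in [("mouthtop",(336,243),72),("m",(336,258),72),("bath",(345,180),97),("bath",(353,323),97),("beaker",(286,146),95),("br",(230,126),10),("br",(226,192),10),("sb",(180,163),36)]:
    print(n,px2z(d,*p,z).round(1))
C=cloud(d); print(C[250,336:342].round(0)); print(C[251,151].round(1),C[255,210].round(1))
print("well side",px2z(s,333,194,55))
from cell import manip
q=manip.get_state(); print(q["time"],rot(q["tool_rot"]).round(3))
E
```

```text
hc [642.5 362.9  58. ]
hc [642.7 316.   58. ]
hc [423.9 310.9  58. ]
hc [422.7 357.1  58. ]
band [535.1 335.7  52. ]
nose [630.4 338.9  48. ]
barrelend [469.3 337.9  50. ]
rest [579.8 217.    8. ]
rest [577.5 155.7   8. ]
rest [456.6 163.9   8. ]
rest [459.8 224.2   8. ]
sup [559.5 213.8  58. ]
sup [480.3 218.2  58. ]
vee [558.9 188.4  40. ]
vee [477.7 195.   40. ]
mouthtop [ 543.6 -128.9   72. ]
m [ 506.9 -127.5   72. ]
bath [ 695.8 -153.9   97. ]
bath [ 352.5 -159.4   97. ]
beaker [784.4 -12.9  95. ]
br [859.1 131.6  10. ]
br [684.6 145.9  10. ]
sb [760.2 259.9  36. ]
[[ 526. -133.   32.]
 [ 526. -134.   39.]
 [ 526. -133.   76.]
 [ 526. -135.   74.]
 [ 526. -138.   70.]
 [ 526. -141.   70.]]
[537.  333.1  50.3] [522.1 191.4   5.7]
well side [ 525.51203526 -143.65286787   55.        ]
1.2 [[ 0.     0.373 -0.928]
 [-0.    -0.928 -0.373]
 [-1.     0.    -0.   ]]
```

```bash
python3 -m crank '[[0.5,3,1,0,0,0.1,100],[1.5,4,1,0,0,0.14,100],[1.5,4,1,0,0,0.14,100],[1.5,4,1,0,0,0.14,100],[1.5,4,1,0,0,0.14,100],[1.5,4,1,0,0,0.14,100],[1.5,4,1,0,0,0.14,100],[1.5,4,0,0,0,0.14,100],[1.5,4,0,0,0,0.14,100],[1.5,4,0,0,0,0.14,100],[1.5,4,0,0,0,0.14,100],[1.5,4,0,0,0,0.14,100],[1.5,4,0,0,0,0.14,100],[1.5,4,0,0,0,0.14,100],[0.5,2,0,0,0,0.08,100],[0,0,0,0,0,0,100]]'
python3 - <<'E'
from cell import manip
from h import *
import cv2
d=manip.capture("wrist"); cv2.imwrite("pics/w1.png",d["frame"][:,:,::-1]); np.savez("w1.npz",**d)
q=manip.get_state(); T=rot(q["tool_rot"]); print(q["q"],q["ee_pos"],T.round(3).tolist())
c=-d["R"].T@d["t"]; print("cam in tool",(T.T@(c-q["ee_pos"])).round(1),(T.T@d["R"].T).round(3))
E
```

```text
time: 2.8
ee_pos: [420.2, 38.7, 301.2]
tool_rot: [0.657, 0.261, 0.657, -0.26]
contact_force: [0.2, -0.3, -1.1]
grip_width: 85.0
[ 6.16462513e-02  3.21049225e-02  1.75035551e+00 -3.76243142e-04
  1.35945913e+00 -7.51872554e-01] [419.79032822  37.31590122 301.25112703] [[-0.0, 0.687, 0.727], [-0.0, 0.727, -0.687], [-1.0, -0.0, 0.0]]
cam in tool [-142.8   -0.   -81.9] [[-0.001 -0.318  0.948]
 [ 1.     0.001  0.002]
 [-0.002  0.948  0.318]]
```

View pics/w1.png

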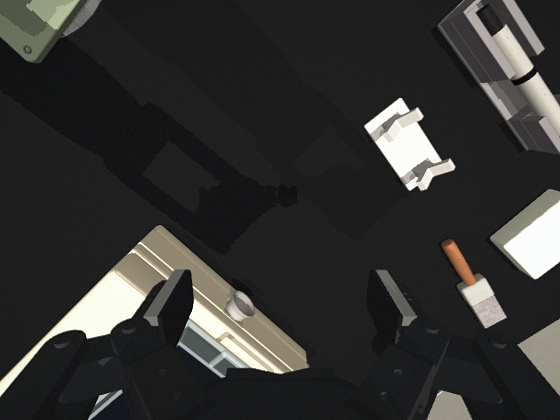

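Run:
```python
from h import *
import cv2
d=dict(np.load("w1.npz")); C=cloud(d)
a=cv2.resize(d["frame"][260:350,190:310,::-1],None,fx=6,fy=6,interpolation=2); cv2.imwrite("pics/w1z.png",a)
a=cv2.resize(d["frame"][80:210,340:480,::-1],None,fx=5,fy=5,interpolation=2); cv2.imwrite("pics/w1r.png",a)
m=(d["range_z"]>0)&(C[...,0]>480)&(C[...,0]<570)&(C[...,1]>-157)&(C[...,1]<-120)&(C[...,2]>20)&(C[...,2]<90)
P=C[m]; print(len(P)); 
for y in range(-157,-120,3):
    s=P[(P[:,1]>=y)&(P[:,1]<y+3)]
    if len(s): print(y,len(s),s.min(0).round(1),s.max(0).round(1))
# bath top rim edge (z~97) +y side line
for x in range(370,690,40):
    s=C[(abs(C[...,0]-x)<8)&(C[...,2]>90)&(C[...,2]<104)&(C[...,1]>-260)]
    if len(s): print(x,len(s),s[:,1].max().round(1),np.percentile(s[:,1],95).round(1), np.median(s[:,2]).round(1))
# same side wall
s=C[(C[...,2]>20)&(C[...,2]<85)&(C[...,1]<-140)&(C[...,1]>-185)&(C[...,0]>340)&(C[...,0]<700)&(abs(C[...,0]-525)>35)]
print(len(s)); print(np.polyfit(s[:,0],s[:,1],1), s.min(0),s.max(0))
```

```text
1644
-157 740 [ 480.  -156.8   20.3] [ 570.  -154.    89.9]
-154 346 [ 480.1 -154.    20.2] [ 569.7 -151.    89.9]
-151 69 [ 506.8 -151.    40.7] [ 540.1 -148.    73.8]
-148 76 [ 506.5 -148.    40. ] [ 538.8 -145.    73.2]
-145 66 [ 506.3 -144.9   39.6] [ 539.1 -142.1   74.4]
-142 91 [ 505.6 -142.    36.9] [ 542.  -139.    75.8]
-139 106 [ 502.1 -139.    35.7] [ 543.2 -136.    77.2]
-136 150 [ 501.8 -136.    32.5] [ 546.6 -133.2   78.4]
370 96 -153.6 -153.8 95.3
410 54 -153.3 -154.1 95.2
450 4 -153.5 -153.6 92.6
490 255 -153.3 -154.3 97.0
530 239 -153.0 -154.5 96.9
570 222 -153.7 -154.1 97.0
610 113 -153.4 -154.0 96.5
3669
[ 1.36648641e-03 -1.55039974e+02] [ 354.67695086 -159.48725371   20.00842427] [ 693.90700179 -152.637835     84.99461678]
```

View pics/w1z.png

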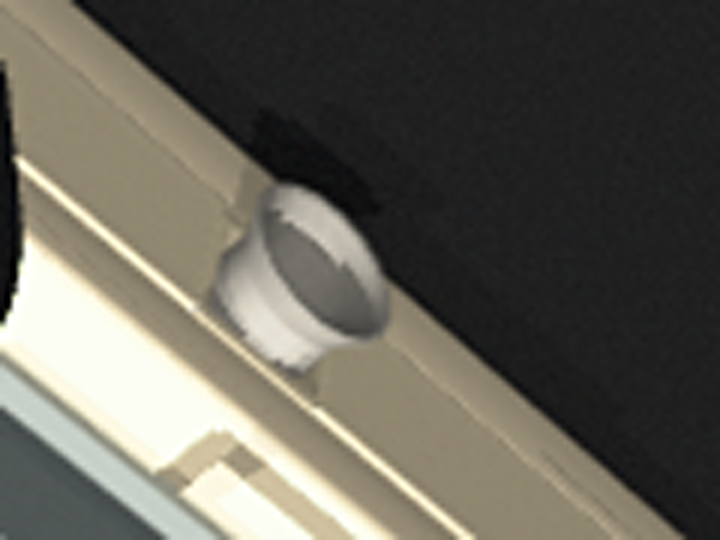

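View pics/w1r.png

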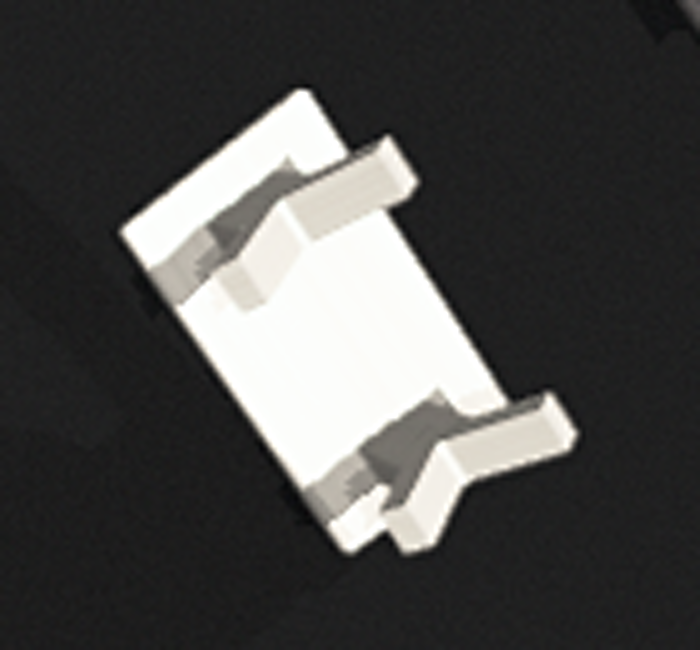

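```bash
python3 -m crank '[[1,2,-0.5,0,0,0.06,100],[1.7,3.8,-1.2,0,0,0.1,100],[1.7,3.8,-1.2,0,0,0.1,100],[1.7,3.8,-1.2,0,0,0.1,100],[1.7,3.8,-1.2,0,0,0.1,100],[1.7,3.8,-1.2,0,0,0.1,100],[1.7,3.8,-1.2,0,0,0.1,100],[1.7,3.8,-1.2,0,0,0.1,100],[0.6,1.3,-1,0,0,0.024,100],[0,0,0,0,0,0,100],[0,0,0,0,0,0,100]]'
python3 - <<'E'
from cell import manip
from h import *
import cv2
d=manip.capture("wrist"); cv2.imwrite("pics/w2.png",d["frame"][:,:,::-1]); np.savez("w2.npz",**d)
q=manip.get_state(); T=rot(q["tool_rot"]); print(q["q"],q["ee_pos"],T.round(3).tolist())
E
```

```text
time: 3.95
ee_pos: [554.7, 333.8, 202.3]
tool_rot: [0.707, -0.009, 0.707, 0.008]
contact_force: [-0.6, -1.7, 0.1]
grip_width: 85.8
[ 5.24011168e-01  4.51267971e-01  1.43042639e+00 -5.94425307e-04
  1.26016498e+00 -1.06919578e+00] [554.78325289 333.68353491 202.99991571] [[0.0, -0.023, 1.0], [-0.001, 1.0, 0.023], [-1.0, -0.001, 0.0]]
```

View pics/w2.png

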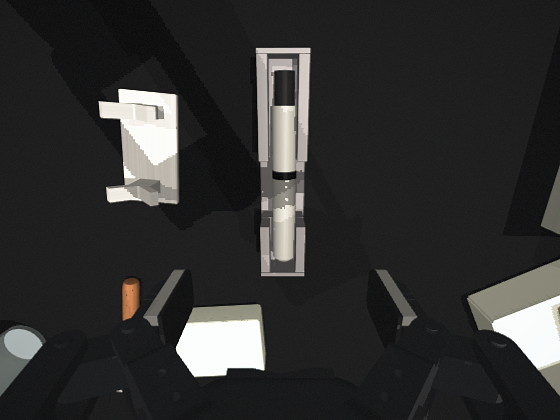

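```bash
cat > fit.py <<'E'
from h import *
import cv2
def barrel(d,box,zmin,r=12.):
    """fit cylinder axis of radius r to cloud pts in box"""
    from scipy.optimize import least_squares
    C=cloud(d); m=(d["range_z"]>0)&(C[...,0]>box[0])&(C[...,0]<box[1])&(C[...,1]>box[2])&(C[...,1]<box[3])&(C[...,2]>zmin)&(C[...,2]<zmin+60)
    return C,m
E
python3 - <<'E'
from h import *
import cv2
from scipy.optimize import least_squares
d=dict(np.load("w2.npz")); C=cloud(d); f=d["frame"]
v=d["range_z"]>0
# barrel points by pixel columns ~ 274-294, rows 110-260
m=np.zeros_like(v); m[112:166,276:292]=1; m[186:255,277:292]=1; m&=v
P=C[m]; P=P[P[:,2]>44]
def res(p):
    a,b,c,e=p; x=P[:,0]-535; dy=P[:,1]-a-b*x; dz=P[:,2]-c-e*x
    return np.hypot(dy,dz)-12
o=least_squares(res,[336,0.02,40,0],loss="soft_l1"); print("axis at x=535: y,slope,z,slope",o.x.round(4),len(P),np.abs(o.fun).mean())
# band rows: at col 284
g=f[:,278:290].mean((1,2)); print([(i,int(g[i])) for i in range(66,76)],[(i,int(g[i])) for i in range(166,186)],[(i,int(g[i])) for i in range(255,268)])
for r in (171,174.5,175,178): print(r,px2z(d,284,r,52).round(1))
# holder top corners z 58
for u,w in [(256,48.5),(310,48.5),(262,275),(304.5,275)]: print("hc",px2z(d,u,w,58).round(1))
# rest
cv2.imwrite("pics/w2r.png",cv2.resize(f[80:215,90:190,::-1],None,fx=6,fy=4.4,interpolation=2))
m=v&(C[...,0]>440)&(C[...,0]<600)&(C[...,1]>130)&(C[...,1]<240)
b=m&(C[...,2]>4)&(C[...,2]<11); P=C[b][:,:2].astype(np.float32); print(cv2.minAreaRect(P))
b=m&(C[...,2]>55)&(C[...,2]<61); P=C[b]; 
for s in (P[P[:,0]<520],P[P[:,0]>520]): print("sup",len(s),s.min(0).round(1),s.max(0).round(1))
w=dict(np.load("w1.npz")); C=cloud(w); m=(w["range_z"]>0)&(C[...,0]>440)&(C[...,0]<600)&(C[...,1]>130)&(C[...,1]<240)
b=m&(C[...,2]>4)&(C[...,2]<11); P=C[b][:,:2].astype(np.float32); print(cv2.minAreaRect(P))
b=m&(C[...,2]>56)&(C[...,2]<60); P=C[b]; 
for s in (P[P[:,0]<520],P[P[:,0]>520]): print("sup",len(s),s.min(0).round(1),s.max(0).round(1))
E
```

```text
axis at x=535: y,slope,z,slope [ 3.359789e+02  2.150000e-02  4.011630e+01 -2.000000e-04] 1891 0.5033253048650133
[(66, 194), (67, 205), (68, 208), (69, 207), (70, 74), (71, 36), (72, 41), (73, 42), (74, 42), (75, 42)] [(166, 202), (167, 202), (168, 202), (169, 202), (170, 204), (171, 211), (172, 74), (173, 18), (174, 22), (175, 23), (176, 21), (177, 20), (178, 17), (179, 12), (180, 124), (181, 150), (182, 115), (183, 111), (184, 111), (185, 110)] [(255, 197), (256, 197), (257, 198), (258, 200), (259, 186), (260, 143), (261, 87), (262, 66), (263, 65), (264, 66), (265, 66), (266, 66), (267, 66)]
171 [530.2 336.1  52. ]
174.5 [533.6 336.2  52. ]
175 [534.1 336.2  52. ]
178 [537.1 336.3  52. ]
hc [425.2 309.7  58. ]
hc [424.2 355.2  58. ]
hc [641.8 315.5  58. ]
hc [640.8 360.8  58. ]
((518.0997314453125, 188.59751892089844), (60.65017318725586, 119.88923645019531), 85.82762145996094)
sup 206 [469.8 168.4  55. ] [486.2 215.6  59.5]
sup 158 [549.1 162.9  55. ] [566.5 208.9  59.5]
((517.5677490234375, 188.43276977539062), (60.72290802001953, 119.7477798461914), 86.02723693847656)
sup 84 [469.6 167.4  56. ] [486.8 213.2  59.4]
sup 67 [549.7 162.4  56. ] [565.5 207.   59.1]
```

View pics/w2r.png

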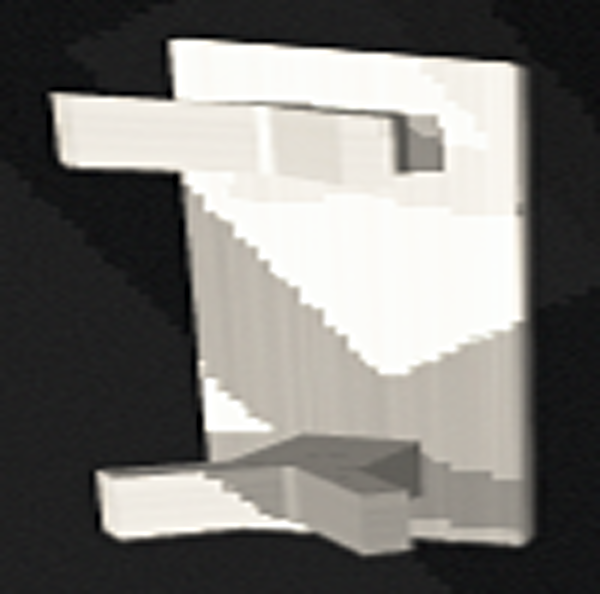

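```bash
python3 -m crank '[[0,0.27,-2,0,0,0,100],[0,0,-3.5,0,0,0,100],[0,0,-3.5,0,0,0,100],[0,0,-3.5,0,0,0,100],[0,0,-2.5,0,0,0,100],[0,0,-2,0,0,0,100],[0,0,-1.2,0,0,0,100],[0,0,0,0,0,0,100],[0,0,0,0,0,0,100]]' 80
python3 - <<'E'
from cell import manip
from h import *
import cv2
d=manip.capture("wrist"); cv2.imwrite("pics/w3.png",d["frame"][:,:,::-1])
q=manip.get_state(); print(q["ee_pos"],q["contact_force"])
E
```

```text
time: 4.9
ee_pos: [555.5, 338.1, 21.7]
tool_rot: [0.708, -0.008, 0.706, 0.009]
contact_force: [-0.1, 0.7, -0.2]
grip_width: 85.2
[555.75293324 338.39369057  22.08253371] [ 0.53089812 -0.53198123  0.11562272]
```

View pics/w3.png

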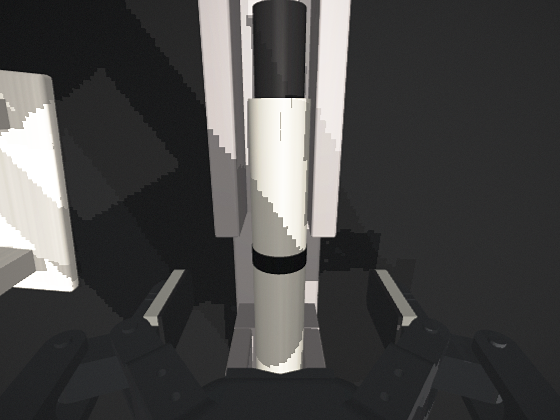

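```bash
python3 -m crank '[[0,0,0,0,0,0,40],[0,0,0,0,0,0,20],[0,0,0,0,0,0,20],[0,0,0,0,0,0,10],[0,0,0,0,0,0,0],[0,0,0,0,0,0,0],[0,0,0,0,0,0,0],[0,0,0,0,0,0,0]]' 80
```

```text
time: 5.75
ee_pos: [554.9, 337.7, 20.8]
tool_rot: [0.707, -0.009, 0.707, 0.009]
contact_force: [0.6, -5.2, 5.5]
grip_width: 22.0
```

```bash
python3 -m crank '[[0,0,0,0,0,0,0],[0,0,1,0,0,0,0],[0,0,2,0,0,0,0],[0,0,2,0,0,0,0],[0,0,2,0,0,0,0],[0,0,2,0,0,0,0],[0,0,2,0,0,0,0],[0,0,1,0,0,0,0],[0,0,0,0,0,0,0],[0,0,0,0,0,0,0]]'
python3 - <<'E'
from cell import manip
from h import *
import cv2
d=manip.capture("wrist"); cv2.imwrite("pics/w4.png",d["frame"][:,:,::-1]); np.savez("w4.npz",**d)
q=manip.get_state(); print(q["ee_pos"],q["contact_force"],q["torque"],q["grip_width"])
E
```

```text
time: 6.75
ee_pos: [554.3, 338.3, 139.5]
tool_rot: [0.707, -0.009, 0.707, 0.009]
contact_force: [0.2, 0.1, -2.3]
grip_width: 21.7
[554.04121977 338.06282638 139.00597577] [ 0.06736755 -0.11135665 -1.10730439] [ 0.0130664  -0.00308567  0.00607707] 21.447210027935732
```

View pics/w4.png

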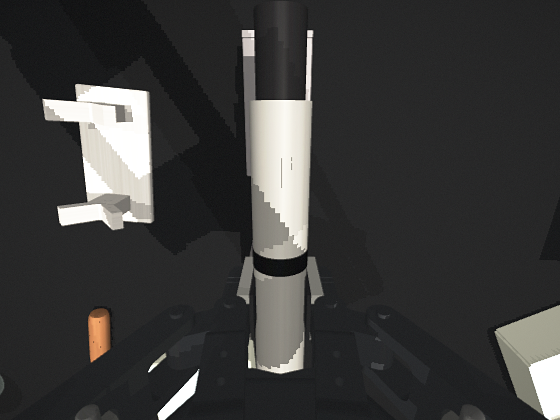

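```bash
cat > tube.py <<'E'
from h import *
from scipy.optimize import least_squares
def axis(d,rows,cols,x0,ax=0,guess=None,r=12.):
    """fit axis; ax=0: tube along world x, 1: along y. returns lateral@ref, slope, z@ref, zslope"""
    C=cloud(d); m=np.zeros(d["range_z"].shape,bool); m[rows[0]:rows[1],cols[0]:cols[1]]=1; m&=d["range_z"]>0
    P=C[m]
    med=np.median(P[:,2]); P=P[abs(P[:,2]-med)<15]
    o=1-ax
    def res(p):
        x=P[:,ax]-x0; return np.hypot(P[:,o]-p[0]-p[1]*x,P[:,2]-p[2]-p[3]*x)-r
    g=guess or [np.median(P[:,o]),0,med-11,0]
    s=least_squares(res,g,loss="soft_l1"); return s.x,np.abs(s.fun).mean(),len(P)
E
python3 - <<'E'
from tube import *
d=dict(np.load("w4.npz")); print(axis(d,(106,248),(256,306),535))
g=d["frame"][:,275:287].mean((1,2)); print([(i,int(g[i])) for i in range(250,280)])
for r in (255,275): print(px2z(d,281,r,170).round(1))
E
```

```text
(array([ 3.36626169e+02,  2.30984816e-02,  1.58687737e+02, -1.15455339e-03]), np.float64(0.410701340195081), 7070)
[(250, 177), (251, 177), (252, 177), (253, 177), (254, 177), (255, 177), (256, 178), (257, 179), (258, 185), (259, 69), (260, 15), (261, 16), (262, 18), (263, 18), (264, 17), (265, 18), (266, 18), (267, 17), (268, 17), (269, 18), (270, 18), (271, 17), (272, 19), (273, 18), (274, 16), (275, 13), (276, 44), (277, 140), (278, 140), (279, 139)]
[528.9 337.  170. ]
[538.2 337.2 170. ]
```

```bash
python3 -m crank '[[-0.3,-1.3,0,0,0,-0.01,0],[-0.6,-2.5,0,0,0,-0.017,0],[-0.6,-2.5,0,0,0,-0.02,0],[-0.6,-2.5,0,0,0,-0.02,0],[-0.6,-2.5,0,0,0,-0.02,0],[-0.6,-2.3,0,0,0,-0.01,0],[-0.3,-1.3,0,0,0,0,0],[0,0,-1,0,0,0,0],[0,0,-2,0,0,0,0],[0,0,-2,0,0,0,0],[0,0,-1.5,0,0,0,0],[0,0,-0.5,0,0,0,0],[0,0,0,0,0,0,0],[0,0,0,0,0,0,0]]'
python3 - <<'E'
from cell import manip
from tube import *
import cv2
d=manip.capture("wrist"); cv2.imwrite("pics/w5.png",d["frame"][:,:,::-1]); np.savez("w5.npz",**d)
q=manip.get_state(); print(q["ee_pos"],q["contact_force"],rot(q["tool_rot"]).round(4)[:,1])
print(axis(d,(106,248),(256,306),518))
C=cloud(d); m=(d["range_z"]>0)&(C[...,0]>440)&(C[...,0]<600)&(C[...,1]>130)&(C[...,1]<240)&(C[...,2]>4)&(C[...,2]<11)
print(cv2.minAreaRect(C[m][:,:2].astype(np.float32)))
m=(d["range_z"]>0)&(C[...,0]>440)&(C[...,0]<510)&(C[...,1]>130)&(C[...,1]<240)&(C[...,2]>56)&(C[...,2]<60); P=C[m]
print(P.min(0),P.max(0))
E
```

```text
time: 8.2
ee_pos: [519.3, 189.8, 70.6]
tool_rot: [0.707, 0.025, 0.706, -0.025]
contact_force: [0.4, 0.1, -0.4]
grip_width: 21.8
[519.44915546 189.78735082  70.92945542] [-0.63406628  0.10321376 -1.5500519 ] [7.150e-02 9.974e-01 8.000e-04]
(array([ 1.88647688e+02, -7.48196378e-02,  8.97638595e+01,  5.32589275e-04]), np.float64(0.4088523593444683), 7075)
((504.633056640625, 189.278564453125), (60.00592803955078, 92.55308532714844), 85.78121948242188)
[469.67576169 168.83343782  56.00609113] [486.91818098 213.75200456  59.16157845]
```

View pics/w5.png

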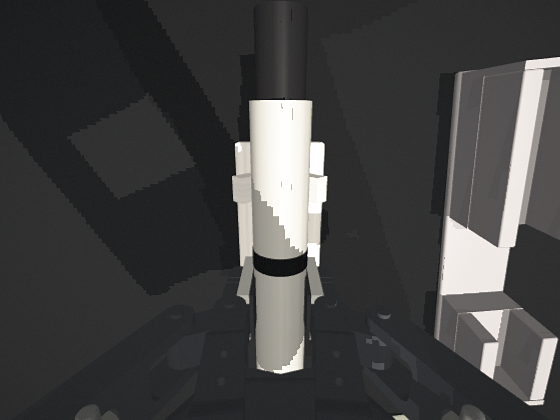

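```bash
python3 -m crank '[[0,0,-1.2,0,0,0,0],[0,0,-1.2,0,0,0,0],[0,0,-0.6,0,0,0,0],[0,0,-0.3,0,0,0,0],[0,0,-0.1,0,0,0,0],[0,0,0,0,0,0,0],[0,0,0,0,0,0,0]]'
```

```text
time: 8.95
ee_pos: [519.1, 189.3, 36.5]
tool_rot: [0.707, 0.025, 0.706, -0.025]
contact_force: [0.1, 0.2, -2.6]
grip_width: 21.9
```

```bash
python3 -m crank '[[0,0,-0.05,0,0,0,0],[0,0,0,0,0,0,35],[0,0,0,0,0,0,45],[0,0,0,0,0,0,70],[0,0,0,0,0,0,70],[0,0,0,0,0,0,70],[0,0,0,0,0,0,70],[0,0,1,0,0,0,70],[0,0,2,0,0,0,70],[0,0,2,0,0,0,70],[0,0,2,0,0,0,70],[0,0,2,0,0,0,70],[0,0,1,0,0,0,70],[0,0,0,0,0,0,70],[0,0,0,0,0,0,70]]'
python3 - <<'E'
from cell import manip
from tube import *
import cv2
d=manip.capture("wrist"); cv2.imwrite("pics/w6.png",d["frame"][:,:,::-1]); np.savez("w6.npz",**d)
q=manip.get_state(); print(q["ee_pos"],q["contact_force"])
E
```

```text
time: 10.45
ee_pos: [518.4, 189.2, 135.5]
tool_rot: [0.706, 0.025, 0.707, -0.025]
contact_force: [-0.8, -0.2, 0.8]
grip_width: 59.9
[518.1201859  189.09792095 134.99965808] [-0.44973435 -0.30449478 -0.71226391]
```

View pics/w6.png

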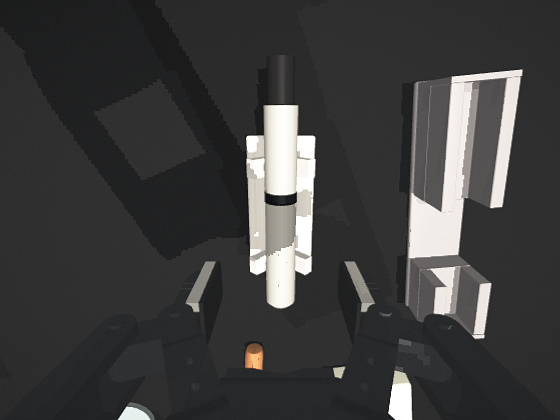

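Run:
```python
from tube import *
d=dict(np.load("w6.npz")); print(axis(d,(112,190),(266,297),500), axis(d,(112,290),(266,295),500))
g=d["frame"][:,276:286].mean((1,2)); print([(i,int(g[i])) for i in list(range(100,108))+list(range(188,208))])
for r in (192,203.5,198,104): print(px2z(d,281,r,67).round(1))
```

```text
(array([ 1.89760217e+02, -7.09295006e-02,  5.51040473e+01,  6.04476043e-04]), np.float64(0.43122648281338294), 2409) (array([ 1.89649586e+02, -7.36515725e-02,  5.50979266e+01, -6.94459433e-05]), np.float64(0.4234265008241296), 5144)
[(100, 61), (101, 61), (102, 61), (103, 59), (104, 24), (105, 233), (106, 254), (107, 252), (188, 250), (189, 250), (190, 250), (191, 250), (192, 250), (193, 252), (194, 254), (195, 114), (196, 32), (197, 36), (198, 38), (199, 38), (200, 37), (201, 38), (202, 37), (203, 37), (204, 16), (205, 46), (206, 162), (207, 163)]
[493.2 190.8  67. ]
[501.8 190.2  67. ]
[497.7 190.5  67. ]
[433.9 195.   67. ]
```

```bash
python3 -m crank '[[-1.25,0.1,0,0,0,0,70],[-2.5,0.2,0,0,0,0,70],[-2,0.2,0,0,0,0,70],[-1,0,0,0,0,0,70],[0,0,-1,0,0,0,70],[0,0,-2.5,0,0,0,70],[0,0,-2.5,0,0,0,70],[0,0,-2.2,0,0,0,70],[0,0,-1.2,0,0,0,70],[0,0,-0.55,0,0,0,70],[0,0,0,0,0,0,70],[0,0,0,0,0,0,70]]' 110
python3 - <<'E'
from cell import manip
from tube import *
import cv2
d=manip.capture("wrist"); cv2.imwrite("pics/w7.png",d["frame"][:,:,::-1]); np.savez("w7.npz",**d)
q=manip.get_state(); print(q["ee_pos"],q["contact_force"])
E
```

```text
time: 11.7
ee_pos: [451.9, 194.5, 36.5]
tool_rot: [0.707, 0.026, 0.706, -0.025]
contact_force: [0.2, 0.5, -0.1]
grip_width: 59.9
[452.02386453 194.51102423  36.83105299] [-0.38755281  0.54689111  0.13588174]
```

View pics/w7.png

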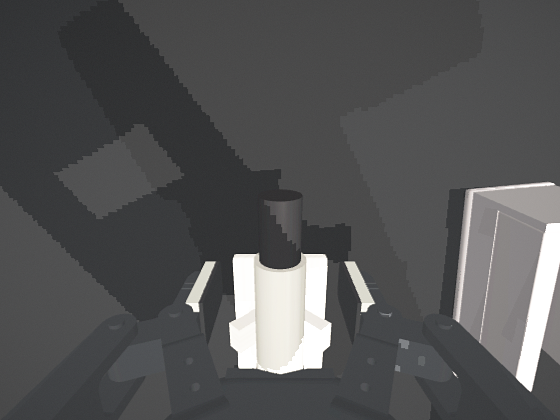

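```bash
python3 -m crank '[[0,0,0,0,0,0,35],[0,0,0,0,0,0,20],[0,0,0,0,0,0,10],[0,0,0,0,0,0,0],[0,0,0,0,0,0,0],[0,0,0,0,0,0,0],[0,0,0,0,0,0,0],[0,0,0.3,0,0,0,0],[0,0,0.7,0,0,0,0],[0,0,1.5,0,0,0,0],[0,0,2,0,0,0,0],[0,0,2,0,0,0,0],[0,0,2,0,0,0,0],[0,0,1.5,0,0,0,0],[0,0,0,0,0,0,0],[0,0,0,0,0,0,0]]' 110
python3 - <<'E'
from cell import manip
from tube import *
import cv2
d=manip.capture("wrist"); cv2.imwrite("pics/w8.png",d["frame"][:,:,::-1]); np.savez("w8.npz",**d)
for c in ("side","top"):
    s=manip.capture(c); cv2.imwrite(f"pics/{c}8.png",s["frame"][:,:,::-1]); np.savez(f"{c}8.npz",**s)
q=manip.get_state(); print(q["ee_pos"],q["contact_force"],q["torque"],q["grip_width"])
a=cv2.imread("pics/side8.png")[200:400,200:420]; cv2.imwrite("pics/side8z.png",cv2.resize(a,None,fx=3,fy=3))
E
```

```text
time: 13.35
ee_pos: [450.8, 194.1, 136.0]
tool_rot: [0.706, 0.025, 0.707, -0.025]
contact_force: [0.1, 0.5, -2.3]
grip_width: 21.2
[450.4951293  193.96510157 135.22749214] [-0.77691203  0.42393846 -1.74287795] [ 0.00780471  0.05458904 -0.01486927] 21.305528744698904
```

View pics/w8.png

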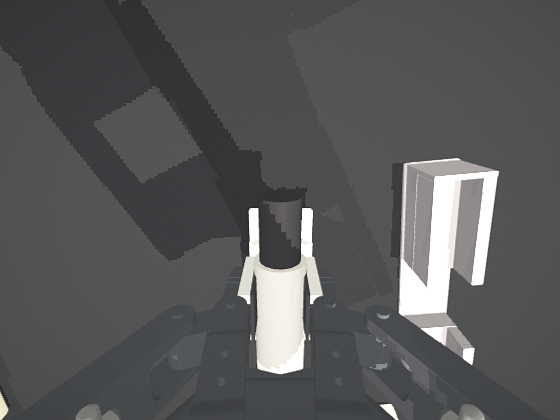

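View pics/side8z.png

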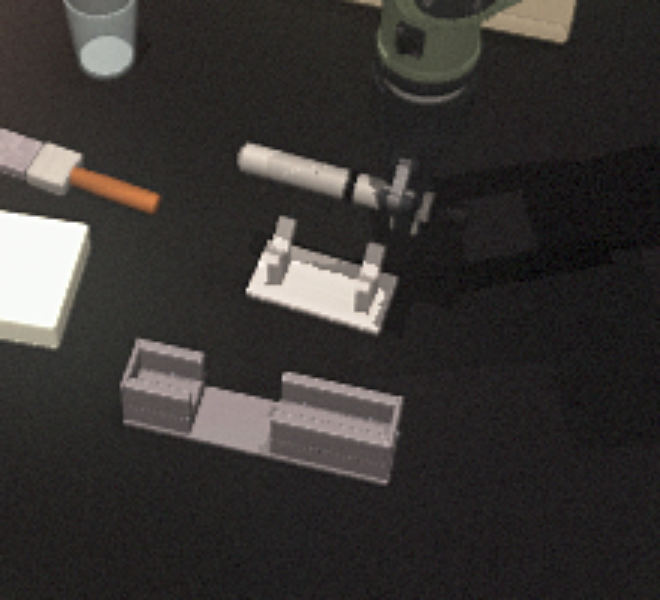

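```bash
python3 -m crank '[[0.3,-0.5,0,0,0,-0.05,0],[0.6,-1,0,0,0,-0.1,0],[0.7,-1.2,0,0,0,-0.13,0],[0.7,-1.2,0,0,0,-0.14,0],[0.7,-1.2,0,0,0,-0.14,0],[0.7,-1.2,0,0,0,-0.14,0],[0.7,-1.2,0,0,0,-0.14,0],[0.7,-1.2,0,0,0,-0.14,0],[0.7,-1.2,0,0,0,-0.14,0],[0.7,-1.2,0,0,0,-0.14,0],[0.5,-1,0,0,0,-0.13,0],[0.3,-0.5,0,0,0,-0.08,0],[0,0,0,0,0,-0.027,0],[0,0,0,0,0,0,0],[0,0,0,0,0,0,0]]'
cat > look.py <<'E'
from cell import manip
from tube import *
import cv2,sys
n=sys.argv[1]
for c in ("wrist","side","top"):
    d=manip.capture(c); cv2.imwrite(f"pics/{c}{n}.png",d["frame"][:,:,::-1]); np.savez(f"{c}{n}.npz",**d)
q=manip.get_state(); np.savez(f"st{n}.npz",**q); T=rot(q["tool_rot"]); print(q["ee_pos"].round(2),q["contact_force"].round(1),q["torque"].round(3),q["grip_width"],T.round(4).tolist())
a=cv2.imread(f"pics/side{n}.png")[130:330,220:420]; cv2.imwrite(f"pics/side{n}z.png",cv2.resize(a,None,fx=3,fy=3,interpolation=2))
a=cv2.imread(f"pics/top{n}.png")[190:310,220:360]; cv2.imwrite(f"pics/top{n}z.png",cv2.resize(a,None,fx=5,fy=5,interpolation=2))
E
python3 look.py 9
```

```text
time: 15.0
ee_pos: [523.9, 68.6, 136.0]
tool_rot: [0.501, 0.499, 0.501, -0.499]
contact_force: [-0.5, -0.2, -2.5]
grip_width: 21.1
[524.1   68.63 136.28] [-0.5  0.3 -2.1] [0.085 0.001 0.031] 20.889984723231894 [[-0.0001, 1.0, 0.003], [0.0, 0.003, -1.0], [-1.0, -0.0, -0.0]]
```

View pics/wrist9.png

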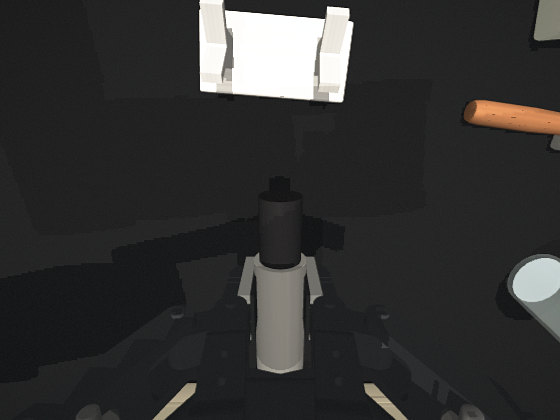

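View pics/side9z.png

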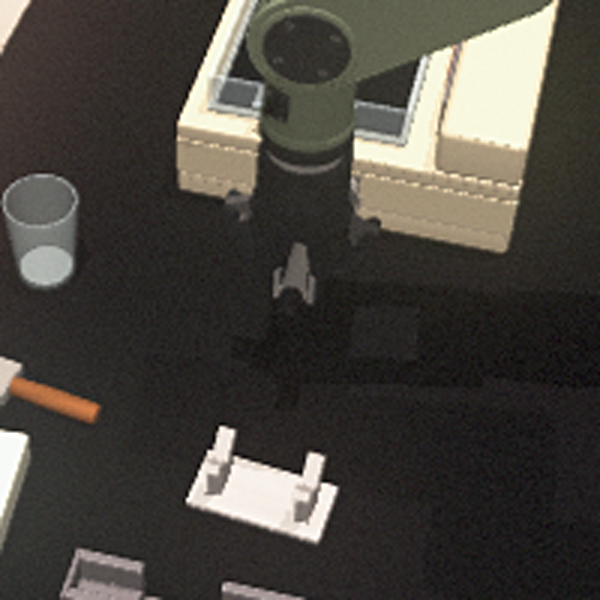

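View pics/top9z.png

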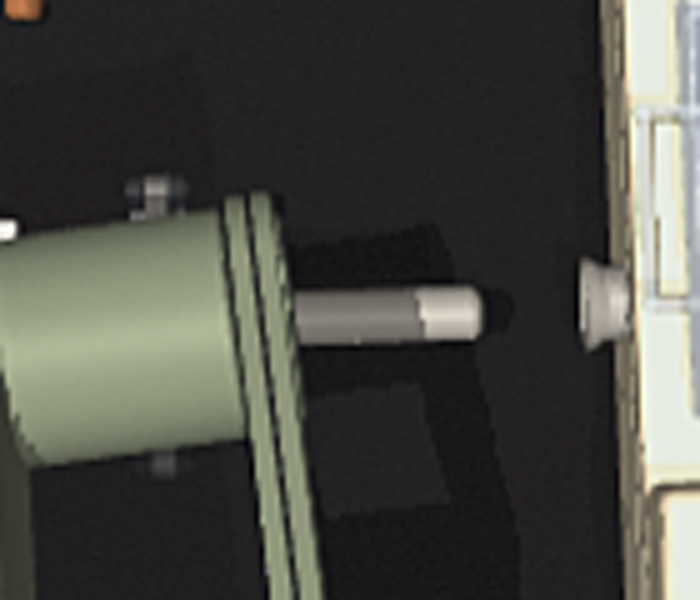

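```bash
cat > meas.py <<'E'
from tube import *
import sys
n=sys.argv[1]; zt=float(sys.argv[2])
d=dict(np.load(f"wrist{n}.npz")); print("wrist",axis(d,(275,355),(258,302),60,1))
t=dict(np.load(f"top{n}.npz")); C=cloud(t); v=t["range_z"]>0
m=v&(abs(C[...,0]-525)<20)&(C[...,1]<20)&(C[...,1]>-128)&(C[...,2]>zt-8)&(C[...,2]<zt+20); P=C[m]
print("top pts",len(P),P.min(0).round(1),P.max(0).round(1))
P=P[P[:,1]>P[:,1].min()+7]
def res(p):
    x=P[:,1]; return np.hypot(P[:,0]-p[0]-p[1]*(x+70),P[:,2]-p[2]-p[3]*(x+70))-12
s=least_squares(res,[525,0,zt,0],loss="soft_l1"); print("top fit @y=-70",s.x.round(4),np.abs(s.fun).mean())
for y in (-20,-70,-133): print(y,(s.x[0]+s.x[1]*(y+70)).round(1),(s.x[2]+s.x[3]*(y+70)).round(1))
t=dict(np.load("top0.npz")); C=cloud(t); v=t["range_z"]>0
m=v&(abs(C[...,0]-525)<40)&(C[...,1]<-120)&(C[...,1]>-150)&(C[...,2]>30)&(C[...,2]<90); P=C[m]
print("sleeve top",len(P),P.min(0).round(1),P.max(0).round(1))
def res(p): # sleeve rim outer edge radius
    return 0
E
python3 meas.py 9 155
```

```text
wrist (array([5.23518751e+02, 9.98242293e-06, 1.53669539e+02, 1.01100730e-02]), np.float64(0.3468952805459586), 3504)
top pts 383 [511.3 -71.2 148.4] [535.2  13.8 169.2]
top fit @y=-70 [ 5.235534e+02 -1.020000e-02  1.515483e+02  6.400000e-03] 1.3118883016502587
-20 523.0 151.9
-70 523.6 151.5
-133 524.2 151.1
sleeve top 139 [ 501.6 -149.6   30.9] [ 546.1 -130.1   80.9]
```

```bash
python3 -m crank '[[0,0,-1,-0.005,0,0,0],[0.05,0,-2,-0.005,0,0,0],[0,0,-2.5,0,0,0,0],[0,0,-2.2,0,0,0,0],[0,0,-1.5,0,0,0,0],[0,0,-0.65,0,0,0,0],[0,0,0,0,0,0,0],[0,0,0,0,0,0,0],[0,0,0,0,0,0,0]]'
python3 look.py 10; python3 meas.py 10 55
```

```text
time: 16.05
ee_pos: [525.5, 68.4, 38.7]
tool_rot: [0.504, 0.498, 0.498, -0.501]
contact_force: [0.1, 0.1, -1.4]
grip_width: 21.1
[525.21  68.34  38.52] [-0.2  0.5 -1. ] [ 0.119 -0.027  0.033] 21.08438896521004 [[0.0015, 1.0, 0.002], [-0.0099, 0.002, -0.9999], [-1.0, 0.0015, 0.0099]]
wrist (array([ 5.25058167e+02, -1.41610143e-03,  5.64741286e+01,  4.18298415e-04]), np.float64(0.3565678824285268), 3510)
top pts 341 [512.3 -72.3  50.9] [536.4  16.8  72. ]
top fit @y=-70 [ 5.248349e+02 -9.000000e-03  5.530990e+01  8.000000e-04] 1.3928488761427875
-20 524.4 55.3
-70 524.8 55.3
-133 525.4 55.3
sleeve top 139 [ 501.6 -149.6   30.9] [ 546.1 -130.1   80.9]
```

Run:
```python
import cv2
a=cv2.imread("pics/top10.png")[225:275,270:350]; cv2.imwrite("pics/t10.png",cv2.resize(a,None,fx=9,fy=9,interpolation=2))
```

```text
(no output)
```

View pics/t10.png

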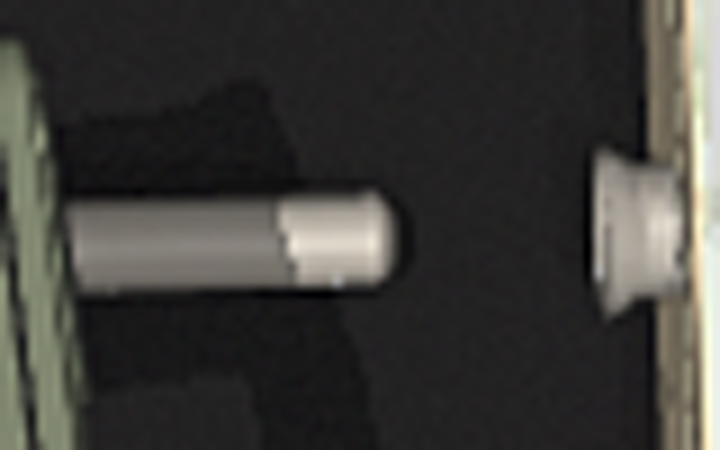

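View pics/wrist10.png

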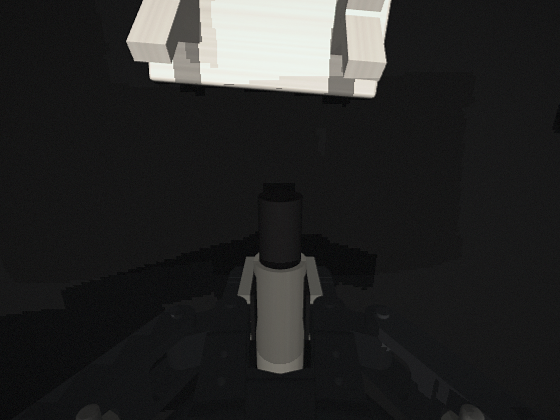

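```bash
python3 -m crank '[[-0.03,0,-0.12,0,0,0,0],[0,-1,0,0,0,0,0],[0,-1.5,0,0,0,0,0],[0,-1.5,0,0,0,0,0],[0,-1,0,0,0,0,0],[0,-0.5,0,0,0,0,0],[0,0,0,0,0,0,0],[0,0,0,0,0,0,0]]'
python3 look.py 11; python3 meas.py 11 55
python3 - <<'E'
import cv2
a=cv2.imread("pics/top11.png")[225:275,270:350]; cv2.imwrite("pics/t11.png",cv2.resize(a,None,fx=9,fy=9,interpolation=2))
E
```

```text
time: 17.0
ee_pos: [524.5, 13.2, 36.6]
tool_rot: [0.503, 0.497, 0.498, -0.502]
contact_force: [0.3, 1.4, -0.9]
grip_width: 21.5
[524.5   13.69  36.64] [-0.8  0.2 -3.2] [ 0.105  0.002 -0.058] 21.28606109549167 [[0.0001, 1.0, 0.0026], [-0.0099, 0.0026, -0.9999], [-1.0, 0.0001, 0.0099]]
wrist (array([5.24060167e+02, 2.59580688e-04, 5.44385926e+01, 2.84457975e-04]), np.float64(0.3491028282126339), 3511)
top pts 279 [ 511.7 -127.2   50.3] [535.6 -29.7  71.3]
top fit @y=-70 [ 5.235098e+02  1.700000e-03  5.349900e+01 -7.700000e-03] 1.4148547156728273
-20 523.6 53.1
-70 523.5 53.5
-133 523.4 54.0
sleeve top 139 [ 501.6 -149.6   30.9] [ 546.1 -130.1   80.9]
```

View pics/t11.png

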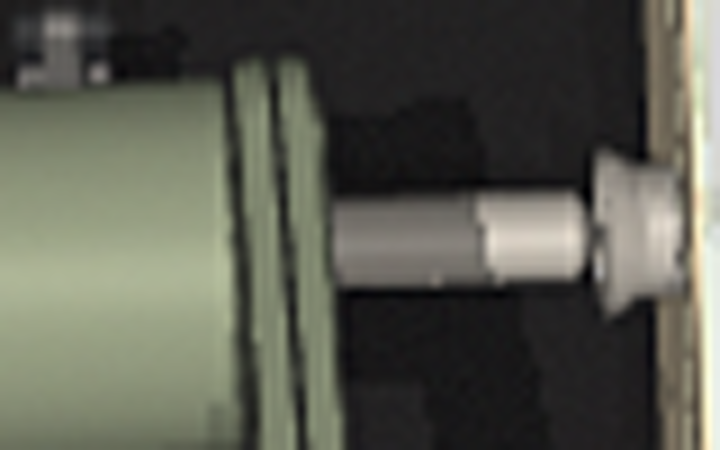

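View pics/side11z.png

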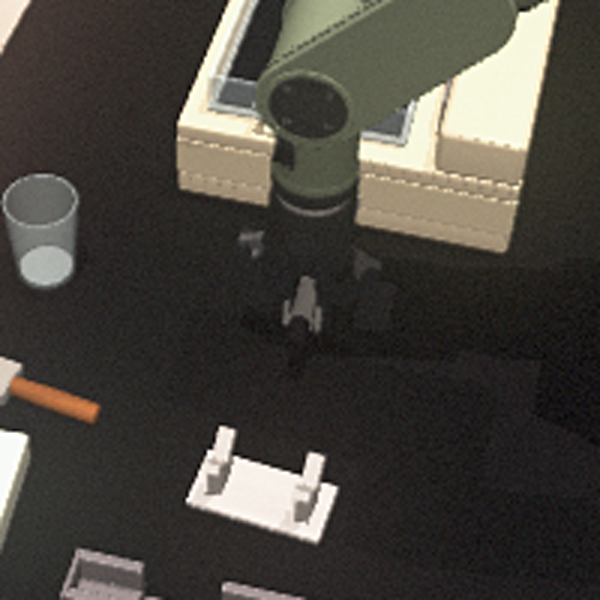

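```bash
python3 -m crank '[[0,-0.3,0.05,0,0,0,0],[0,-0.5,0,0,0,0,0],[0,-0.6,0,0,0,0,0],[0,-0.6,0,0,0,0,0],[0,-0.6,0,0,0,0,0],[0,0,0,0,0,0,0]]'
```

```text
time: 17.75
ee_pos: [524.4, -13.6, 37.1]
tool_rot: [0.503, 0.497, 0.498, -0.502]
contact_force: [0.3, 0.9, -2.5]
grip_width: 21.6
```

```bash
python3 -m crank '[[0,-0.6,0,0,0,0,0],[0,-0.8,0,0,0,0,0],[0,-0.8,0,0,0,0,0],[0,-0.8,0,0,0,0,0],[0,-0.8,0,0,0,0,0],[0,-0.6,0,0,0,0,0],[0,-0.4,0,0,0,0,0],[0,0,0,0,0,0,0]]'
```

```text
time: 18.55
ee_pos: [524.5, -61.2, 37.1]
tool_rot: [0.503, 0.497, 0.498, -0.502]
contact_force: [-0.6, 0.5, -2.1]
grip_width: 20.9
```

```bash
python3 look.py 12
```

```text
[524.43 -60.55  37.11] [ 0.  -0.4 -2.4] [0.095 0.012 0.032] 21.439187837958954 [[0.0, 1.0, 0.0021], [-0.0099, 0.0021, -0.9999], [-1.0, -0.0, 0.0099]]
```

View pics/wrist12.png

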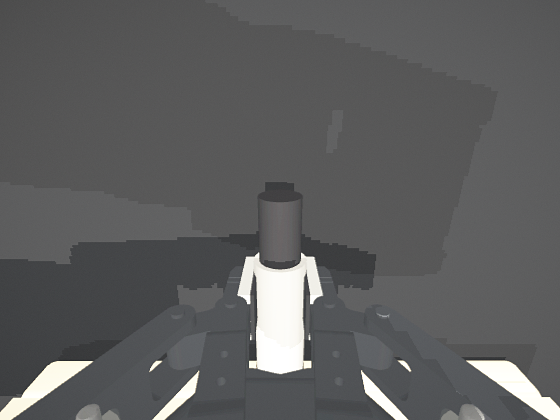

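View pics/side12z.png

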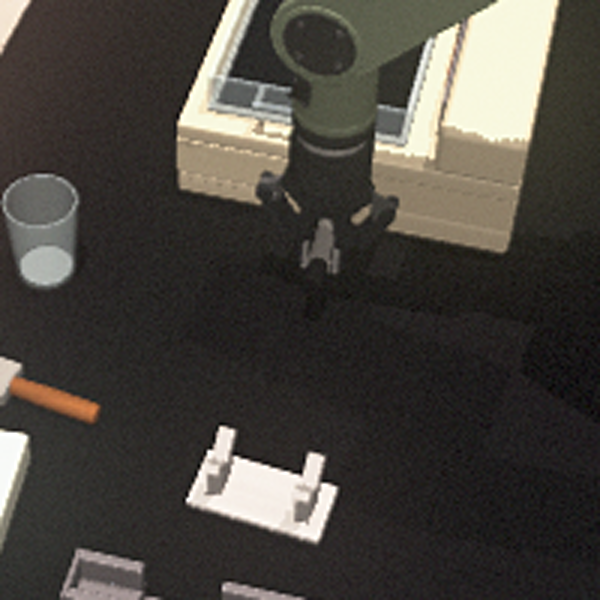

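View pics/top12z.png

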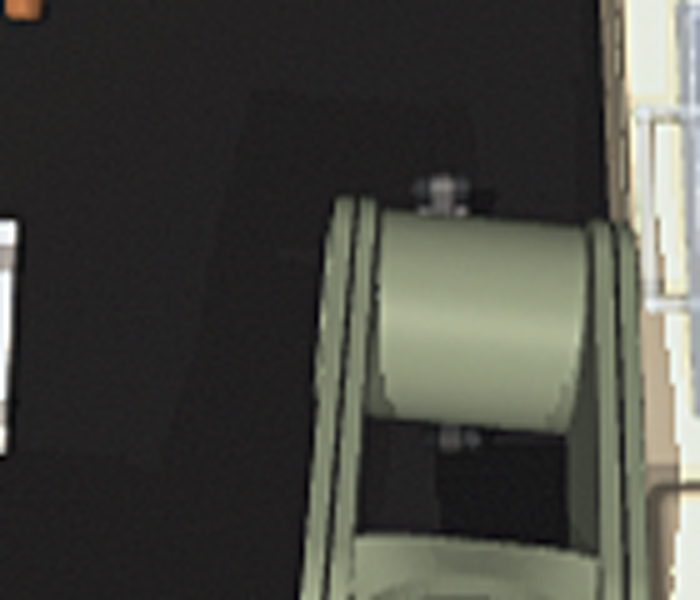

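Run:
```python
from tube import *
for n in ("9","10","11","12"):
    d=dict(np.load(f"wrist{n}.npz")); st=np.load(f"st{n}.npz")
    a,_,_=axis(d,(275,330),(258,302),st["ee_pos"][1],1)
    C=cloud(d); m=np.zeros((420,560),bool); m[250:330,265:296]=1
    rad=np.hypot(C[...,0]-a[0],C[...,2]-a[2]); m&=(abs(rad-12)<0.7)
    y=C[m][:,1]; r=np.where(m.any(1))[0][0]
    print(n,a.round(3),"barrel end y max",y.max().round(1),np.percentile(y,99).round(1),"row",r,"TCPy",st["ee_pos"][1].round(2),"diff",(np.percentile(y,99)-st["ee_pos"][1]).round(2))
for n in ("w1",):
    d=dict(np.load(n+".npz")); C=cloud(d)
    m=(abs(C[...,0]-524)<30)&(C[...,1]>-142)&(C[...,1]<-125)&(C[...,2]>25)&(C[...,2]<85); P=C[m]; print(np.histogram(P[:,1],bins=np.arange(-142,-125)))
for n in ("top0","side0","top10"):
    d=dict(np.load(n+".npz")); C=cloud(d)
    m=(abs(C[...,0]-524)<30)&(C[...,1]>-148)&(C[...,1]<-122)&(C[...,2]>25)&(C[...,2]<85); P=C[m]; print(n,np.histogram(P[:,1],bins=np.arange(-142,-122,2))[0], end=" wall ")
    m=(C[...,0]>400)&(C[...,0]<650)&(abs(C[...,0]-524)>40)&(C[...,1]>-175)&(C[...,1]<-140)&(C[...,2]>40)&(C[...,2]<85);P=C[m]; print(len(P),np.median(P[:,1]))
d=dict(np.load("w1.npz")); C=cloud(d);m=(C[...,0]>400)&(C[...,0]<650)&(abs(C[...,0]-524)>40)&(C[...,1]>-175)&(C[...,1]<-140)&(C[...,2]>40)&(C[...,2]<85);P=C[m]; print(len(P),np.median(P[:,1]))
```

```text
9 [ 5.23521e+02 -1.00000e-03  1.53756e+02  9.00000e-03] barrel end y max 91.4 84.7 row 255 TCPy 68.63 diff 16.06
10 [ 5.25048e+02 -1.00000e-03  5.64750e+01  0.00000e+00] barrel end y max 85.2 84.7 row 268 TCPy 68.34 diff 16.41
11 [ 5.24048e+02  1.00000e-03  5.44260e+01 -1.00000e-03] barrel end y max 30.2 29.6 row 268 TCPy 13.69 diff 15.92
12 [ 5.24063e+02 -2.00000e-03  5.49060e+01  0.00000e+00] barrel end y max -44.2 -44.9 row 268 TCPy -60.55 diff 15.65
(array([33, 32, 26, 38, 31, 37, 45, 90, 15,  0,  0,  0,  0,  0,  0,  0]), array([-142, -141, -140, -139, -138, -137, -136, -135, -134, -133, -132,
       -131, -130, -129, -128, -127, -126]))
top0 [13 10  9 22 26 15  0  0  0] wall 160 -150.84994212188195
side0 [14 15 16 15 17 13  0  0  0] wall 625 -153.58411118609567
top10 [14  9  9 20 28 14  0  0  0] wall 169 -150.86490905296225
1659 -154.23756762134872
```

```bash
python3 -m crank '[[0,-0.5,0,0,0,0,0],[0,-0.6,0,0,0,0,0],[0,-0.6,0,0,0,0,0],[0,-0.5,0,0,0,0,0],[0,-0.23,0,0,0,0,0],[0,0,0,0,0,0,0],[0,0,0,0,0,0,0]]'
python3 look.py 13
python3 - <<'E'
from tube import *
for n in ("13",):
    d=dict(np.load(f"wrist{n}.npz")); st=np.load(f"st{n}.npz")
    a,_,_=axis(d,(275,330),(258,302),st["ee_pos"][1],1)
    C=cloud(d); m=np.zeros((420,560),bool); m[250:330,265:296]=1
    rad=np.hypot(C[...,0]-a[0],C[...,2]-a[2]); m&=(abs(rad-12)<0.7)
    y=C[m][:,1]; print(a.round(3),np.percentile(y,99).round(1),st["ee_pos"][1])
E
```

```text
time: 19.4
ee_pos: [524.4, -85.0, 37.1]
tool_rot: [0.503, 0.497, 0.498, -0.502]
contact_force: [-0.3, 1.4, -1.4]
grip_width: 21.2
[524.48 -84.85  37.15] [ 0.7  0.4 -1.9] [ 0.105 -0.008  0.036] 21.0831172483296 [[0.0001, 1.0, 0.0022], [-0.01, 0.0022, -0.9999], [-1.0, 0.0001, 0.01]]
[523.995   0.     54.89    0.   ] -68.7 -84.8489465655651
```

View pics/wrist13.png

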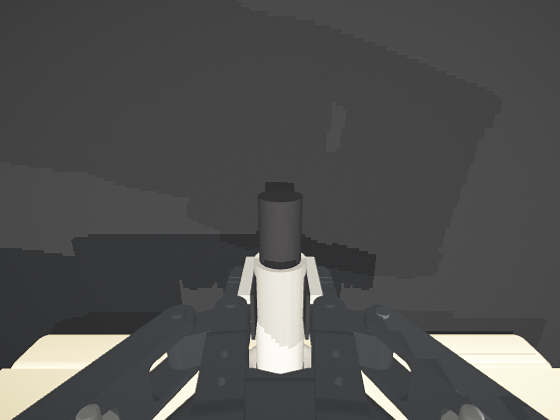

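View pics/side13z.png

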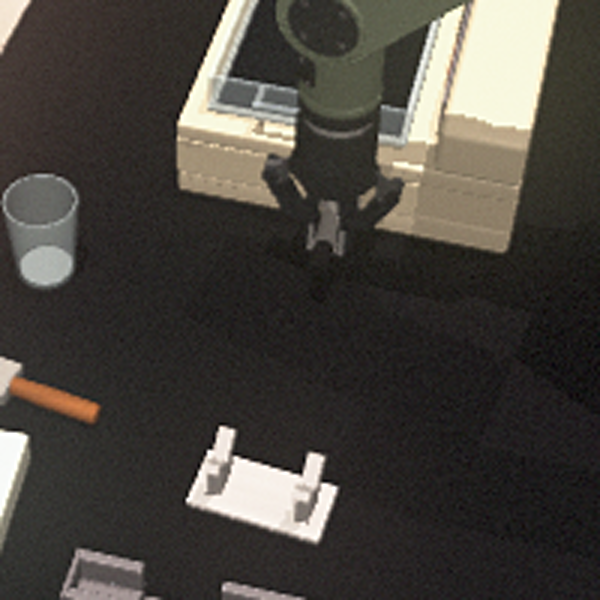

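```bash
python3 -m crank '[[0,0,-0.08,0,0,0,0],[0,0,-0.06,0,0,0,0],[0,0,0,0,0,0,0],[0,0,0,0,0,0,0]]'; python3 -m crank '[[0,0,0,0,0,0,28],[0,0,0,0,0,0,32],[0,0,0,0,0,0,40],[0,0,0,0,0,0,60],[0,0,0,0,0,0,60],[0,0,0,0,0,0,60],[0,0,0.8,0,0,0,60],[0,0,2,0,0,0,60],[0,0,2.5,0,0,0,60],[0,0,2.5,0,0,0,60],[0,1,2.5,0.01,0,0,60],[0,3,1,0,0,0,60],[0,4,0,0,0,0,60],[0,4,0,0,0,0,60],[0,4,0,0,0,0,60],[0,2,0,0,0,0,60],[0,0,0,0,0,0,60],[0,0,0,0,0,0,60]]'
python3 look.py 14
```

```text
time: 19.95
ee_pos: [524.4, -84.9, 35.7]
tool_rot: [0.503, 0.497, 0.498, -0.502]
contact_force: [0.2, -0.3, -1.9]
grip_width: 21.1
time: 21.75
ee_pos: [524.4, 94.9, 149.1]
tool_rot: [0.501, 0.499, 0.501, -0.499]
contact_force: [0.4, 0.5, 0.6]
grip_width: 51.3
[524.51  93.91 148.88] [ 0.3  0.3 -1.1] [ 0.046  0.037 -0.044] 51.23419583989051 [[0.0002, 1.0, 0.0007], [-0.0003, 0.0007, -1.0], [-1.0, 0.0002, 0.0003]]
```

View pics/wrist14.png

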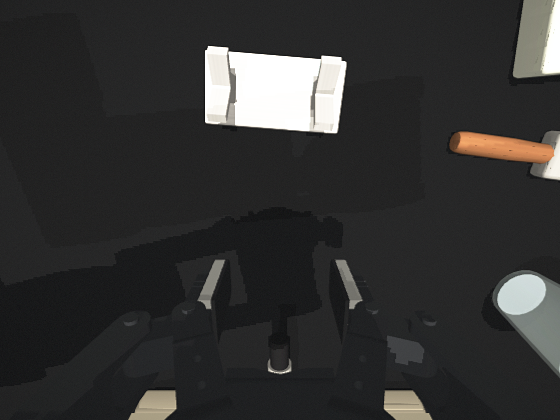

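View pics/side14z.png

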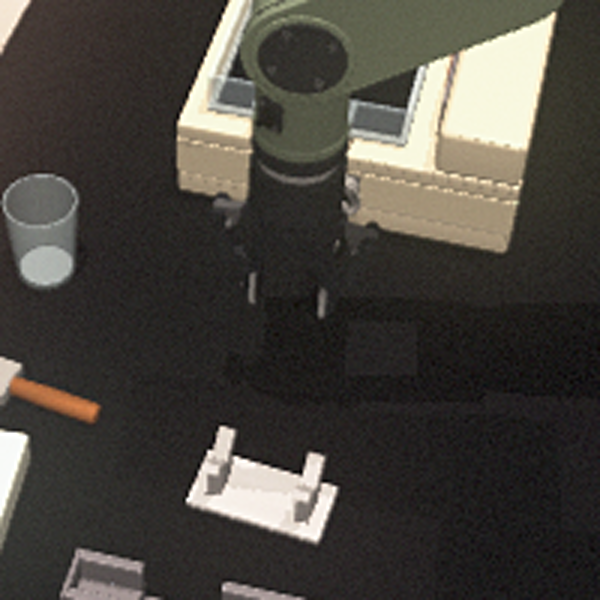

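View pics/top14z.png

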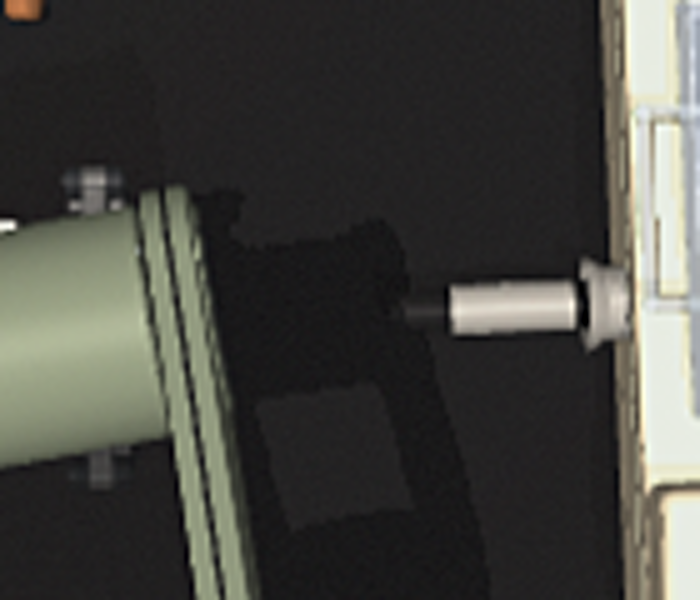

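```bash
python3 -m crank '[[-0.5,-0.3,1,0,0,0.05,60],[-1.5,-0.6,1.5,0,0,0.12,60],[-2,-1,2,0,0,0.14,60],[-2,-1,2,0,0,0.14,60],[-2,-1,1.5,0,0,0.14,60],[-1.5,-1,1,0,0,0.12,60],[-0.5,-0.6,0.5,0,0,0.08,60],[0,0,0,0,0,0,60],[0,0,0,0,0,0,60]]'
python3 look.py 15
python3 - <<'E'
import cv2
from h import *
d=dict(np.load("wrist15.npz")); p=proj(d,[524,-133,55]); print(p)
u,v=map(int,p); a=d["frame"][max(0,v-40):v+40,max(0,u-55):u+55,::-1]; cv2.imwrite("pics/w15z.png",cv2.resize(a,None,fx=7,fy=7,interpolation=2))
E
```

```text
time: 22.8
ee_pos: [424.6, 39.5, 243.8]
tool_rot: [0.654, 0.27, 0.654, -0.269]
contact_force: [-0.6, -0.9, 0.6]
grip_width: 51.3
[424.64  39.99 243.22] [-0.5  0.5 -1.1] [ 0.031 -0.018  0.005] 51.32833152438401 [[-0.0009, 0.7032, 0.711], [0.0001, 0.711, -0.7032], [-1.0, -0.0006, -0.0007]]
[240.75383047 327.38126719]
```

View pics/w15z.png

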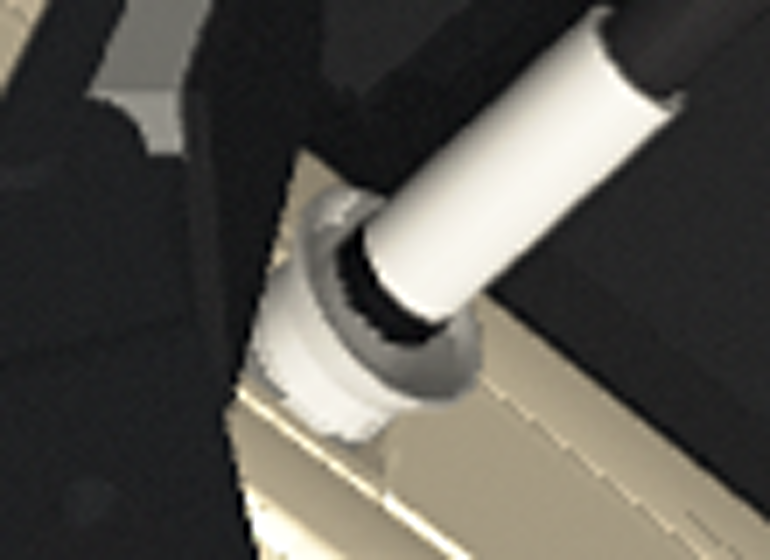

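View pics/side15z.png

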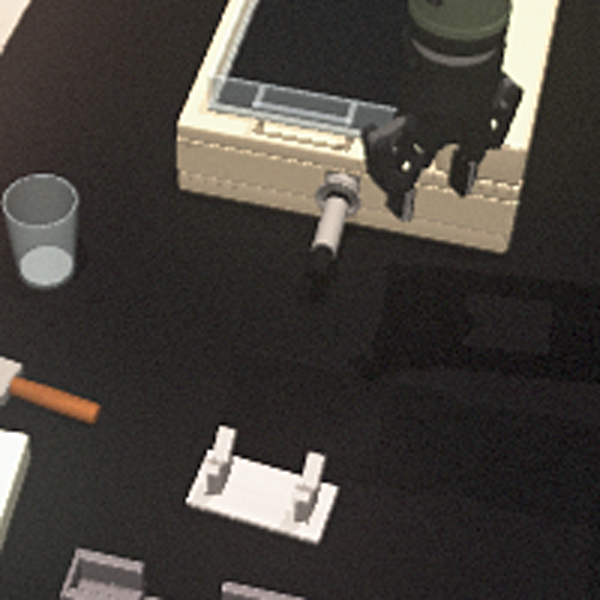

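Run:
```python
from tube import *
d=dict(np.load("wrist15.npz")); C=cloud(d); g=d["frame"].mean(2)
m=(abs(C[...,0]-524)<26)&(C[...,1]>-145)&(C[...,1]<-30)&(C[...,2]>25)&(C[...,2]<85)
P=C[m]; G=g[m]
# tube pts
B=P[(P[:,1]>-120)&(P[:,1]<-75)]
s=least_squares(lambda p:np.hypot(B[:,0]-p[0]-p[1]*(B[:,1]+100),B[:,2]-p[2]-p[3]*(B[:,1]+100))-12,[524,0,53,0],loss="soft_l1").x; print("axis@-100",s.round(4))
r=np.hypot(P[:,0]-s[0]-s[1]*(P[:,1]+100),P[:,2]-s[2]-s[3]*(P[:,1]+100))
t=r<13.2; 
for y in range(-142,-120): 
    k=t&(P[:,1]>=y)&(P[:,1]<y+1); 
    if k.any(): print(y,k.sum(),np.median(G[k]).round())
k=(r<12.8)&(r>11.2); print("barrel end",np.percentile(P[k&(P[:,1]<-60),1],99.7))
o=r>17; print("rim",np.histogram(P[o,1],bins=np.arange(-142,-125))[0])
k=t&(G<70)&(P[:,1]<-120); print("band y", P[k,1].min(),P[k,1].max())
```

```text
axis@-100 [ 5.241447e+02 -1.120000e-02  5.050310e+01 -5.330000e-02]
-142 10 110.0
-141 17 118.0
-140 11 127.0
-139 11 127.0
-138 8 120.0
-137 15 76.0
-136 12 30.0
-135 9 17.0
-134 16 15.0
-133 13 19.0
-132 10 18.0
-131 9 17.0
-130 17 40.0
-129 12 142.0
-128 10 247.0
-127 14 216.0
-126 12 235.0
-125 12 234.0
-124 12 240.0
-123 15 229.0
-122 13 233.0
-121 18 230.0
barrel end -67.59892111155249
rim [ 6 17 16 19 14 32 34 93 25  1  0  0  0  0  0  0]
band y -136.91441067214544 -120.50058082210542
```

Run:
```python
from cell import manip
s=manip.get_state(); print(s["time"],abs(s["dq"]).max()); print(manip.sign_off())
```

```text
22.95 0.004915203980901
the job is handed in; nothing more can be done
None
```

The heater tube is in the bath well, nose first, with its dark band at the mouth. I have let go of it and handed the job in at 22.95 s.

**What I did:** I gripped the tube by its middle in the holder and lifted it straight up. I laid it on the V-rest and regripped it about 49 mm behind the band. Then I turned it to face the bath, slid it in along -y, released it and backed the arm clear. The wrist-force readings I took stayed within a few newtons.

**Last checks:**
- **Depth:** the wrist camera put the band at y about -137 to -129.5 mm, centre about -133.2 mm. It put the mouth rim at about -133.5 to -134 mm, so they agree to within about 1 mm. The top and side pictures also show the band at the rim. The cameras are only good to about 2 mm.
- **Sag:** the tube sits about 2 to 3 mm low at the mouth, as you said to expect, and tilts about 3° with its tail down.
- **Other objects:** the beaker and the brush look unmoved in the side pictures. The slide box was only partly in view at the end, but nothing came near it.
- **Disagreements:** the top camera differed from the wrist camera by about 2 to 3 mm on absolute positions. They agreed to about 1 mm on how far the tube still had to go in. The gripper read about 21 mm on the 24 mm barrel throughout, but the grip held.

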